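# Complete two profile kits in their formed trays

### The job

Complete the two kits for packing: lay each piece of aluminium profile in the black tray whose long pocket is made for its length (the longer piece in the longer tray), and put one aluminium corner cube in the square pocket of each tray. Every part must lie flat on the floor of its pocket; leave the two angle brackets where they stand.

Things in the scene. Friction and masses are not known exactly. Their poses are not given: they have to be found in the camera images.
- profile_long_mid (a point): The longer piece of bare slotted aluminium profile, 30 x 30 mm square, 130 mm long, about 117 g, lying on the bench. Point: its centre, 15 mm above its underside; y along its length, z up. Grip it across its 30 mm width (its x), by its upper 20 mm.
- profile_short_mid (a point): The shorter piece of bare slotted aluminium profile, 30 x 30 mm square, 110 mm long, about 99 g, lying on the bench. Point: its centre, 15 mm above its underside; y along its length, z up. Grip it across its 30 mm width (its x), by its upper 20 mm.
- cube_a_mid (a point): One of two alike, interchangeable die-cast aluminium corner cubes, 30 mm, with dark round holes in the faces, about 90 g. Point: its centre, 15 mm above its underside; axes square to its faces. Grip it on any two opposite sides, by its upper 20 mm.
- cube_b_mid (a point): One of two alike, interchangeable die-cast aluminium corner cubes, 30 mm, with dark round holes in the faces, about 90 g. Point: its centre, 15 mm above its underside; axes square to its faces. Grip it on any two opposite sides, by its upper 20 mm.
- tray_long: Black kit tray with grey pocket floors, fixed, 210 (y) x 62 (x) x 11 mm high, 5 mm flange round its foot. Origin: centre of its underside. Two pockets in line: 38 x 138 mm for the 130 mm profile at x 0, y +25 mm; 38 x 38 mm for a cube at x 0, y -75 mm. Pocket floors 3 mm above the underside, walls 8 mm high, upper edges bevelled 3 mm; fingers do not fit in beside a part. A seated part's centre is 18 mm up.
- tray_short: Black kit tray with grey pocket floors, fixed, 190 (y) x 62 (x) x 11 mm high, 5 mm flange round its foot. Origin: centre of its underside. Two pockets in line: 38 x 118 mm for the 110 mm profile at x 0, y +25 mm; 38 x 38 mm for a cube at x 0, y -65 mm. Pocket floors 3 mm above the underside, walls 8 mm high, upper edges bevelled 3 mm; fingers do not fit in beside a part. A seated part's centre is 18 mm up.
- bracket_a_mid (a point): Loose bare aluminium angle bracket, 34 (x) x 40 (y) x 40 mm high: a 4 mm foot plate with an upright plate along its +y edge. Belongs to another order, stays where it stands. Point: 20 mm above the centre of its underside.
- bracket_b_mid (a point): Loose bare aluminium angle bracket, 34 (x) x 40 (y) x 40 mm high: a 4 mm foot plate with an upright plate along its +y edge. Belongs to another order, stays where it stands. Point: 20 mm above the centre of its underside.

How it is judged:
By the outcome, as a careful person would: the job done as asked, in the order asked, and still so for the second after the job is handed in, with the robot touching nothing.
It also fails if it takes over 80 s, if anything falls off the work surface, if the arm or the gripper's body presses on something with over 40 N, if the wrist force passes 120 N, or if a joint passes its speed limit or range.

### The arm

A 7-joint arm with a two-finger parallel gripper is mounted at the origin on a cart in front of the work surface, level with it; the furniture and walls round the work are solid. World frame = base frame: x ahead of the robot, y to its left, z up, the work surface at z = 0. Lengths are in m, angles in rad, forces in N, time in s.
With the tool pointing down it reaches from about 0.425 to 0.875 m from the base axis. Payload 8.4 kg.
Tool frame: the origin (TCP) lies at the very end of the fingers, on their centre line; the grasp point (between the pads) lies 19 mm behind it; z points along the fingers, y is the direction in which the jaws open and shut (so a half turn about z gives the same grasp; the last joint's range is limited). The gripper opens to 87 mm and grips with 3 to 60 N. Pads are 19 mm wide; open, the fingers measure 117 mm over their backs; the gripper's body (75 mm by 190 mm) begins 51 mm behind the grasp point.
Start: joints at [-1.42, 0.333, 0.04, 1.465, -0.013, 1.343, -0.059], TCP at [0.161, 0.63, 0.223] pointing down, gripper open.
Joint ranges: [-2.58, 2.58], [-0.38, 2.09], [-1.3, 1.39], [0.25, 2.4], [-1.5, 4.64], [0.08, 2.09], [-2.65, 2.65]. Speed limits (rad/s): [2.22, 2.22, 2.79, 2.79, 3.14, 3.14, 3.14].

### API

Orientations are given as a unit quaternion [x, y, z, w].
In Python, from cell import ctrl gives the robot as it stands.
- The arm moves only by the tool send_rows, never from a script. Its argument "commands" is one flat list of numbers, 5 for each row, row after row: the shift along the tool's x, y, z in cm, then the turn about the tool's z in degrees, then the finger opening in cm, from 0 to 8.7. A call has 1 to 10 rows; each row is the pose to reach, as a shift and turn from the pose commanded when the call began, along the tool's axes at that moment; what a row does not reach only later rows make up. A row lasts 1/10 s, in which the tool goes at most 50 mm and 8.59 degrees, less where a joint would pass 70% of its speed; a pose out of reach is approached as far as the arm can. A call with a gripper value outside its range is refused whole. The fingers move at their own pace and stop on an object; "grip_force" is the grip in N (left out, the last holds). Time passes only in rows, so rows that repeat a pose let the fingers close. It gives the time, the measured TCP pose, the force and the opening at its end, in the units of the state.
- ctrl.observe(): the state, without advancing time (a new reading comes with each control period).
- ctrl.camera(name): name is "side" or "top" or "wrist"; returns a dict with "image" (384x512x3 uint8, red, green, blue), "fx", "fy", "cx", "cy" (pixels), "extrinsics" (4x4, takes a point from camera to world coordinates); the wrist camera has in their place "mount" (4x4, takes a point from camera to tool coordinates, whose origin is the TCP and whose axes are the flange's). Camera axes: x right, y down, z forward; pixel columns grow to the right and rows downward; lengths in m; the calibration is good to about 2 mm. A picture is of the moment at which its call begins: read the wrist's pose just before it. There is no depth.
- ctrl.sign_off(): hands the job in, once; it reports no verdict.
The state is a dict: "t": time; "joint_positions": joint angles; "dq": joint speeds; "effort": joint torques, N m; "eef_pos": TCP position; "orientation": TCP orientation; "wrist_force": force on the tool from outside, world axes, zero at the start; "moment": the same for the moment, N m; "width": finger opening in m.
Only numpy, scipy, OpenCV 4.12 (cv2) and the standard library are available. Lean on these libraries where they do the work, as an engineer would, in place of code of your own. Each camera call takes 0.05 s, during which the arm holds its last target.

## Working session

There is one attempt and no reset: what is moved stays moved. The work goes in short steps, Python scripts to look and compute and a tool call to move; the robot and the scene stay as the last step left them, time stands still between calls to the robot, and variables do not carry over. Pictures are saved under pics/ and viewed, and the job is handed in when it is done.

Besides the shell and the picture viewer there is one more tool, called after "Request:" as name(argument=value, ...), one argument or row to a line, values as JSON. send_rows: Moves the arm, as the interface text tells. Its arguments: {"type":"object","properties":{"commands":{"type":"array"},"grip_force":{"type":"number"}},"required":["commands"]}

```bash
mkdir -p pics; ls; python3 - <<'E'
from cell import ctrl
import cv2,json,numpy as np
s=ctrl.observe();print(s)
for n in("top","side","wrist"):
    c=ctrl.camera(n);cv2.imwrite(f"pics/{n}0.png",c["image"][:,:,::-1])
    print(n,c["fx"],c["fy"],c["cx"],c["cy"],np.round(c.get("extrinsics",c.get("mount")),4).tolist())
E
```

```text
pics
{'t': 0.0, 'joint_positions': array([-1.4202083 ,  0.33389351,  0.03989766,  1.46626287, -0.01338009,
        1.34331935, -0.0584978 ]), 'dq': array([-1.01107913e-03,  5.79134135e-04, -2.36990458e-04,  1.29421845e-03,
       -3.23386399e-04, -6.74494995e-05,  1.79465304e-03]), 'effort': array([-7.85012380e-04, -6.56363797e+01,  1.33428678e+00, -4.03788114e+01,
       -5.98122901e-02,  4.50692838e-02,  1.75469454e-04]), 'eef_pos': array([0.16061251, 0.62935668, 0.22167498]), 'orientation': array([ 1.24585883e-01,  9.92208498e-01, -8.07970900e-04, -3.27709162e-05]), 'wrist_force': array([ 0.54387149,  0.08560868, -0.24091837]), 'moment': array([ 0.020414  , -0.0237601 ,  0.00129261]), 'width': 0.0870766894748857}
top 414.6268551184973 414.6268551184973 266.4311410822301 192.63144035125265 [[0.0132, -0.9917, 0.1275, 0.4455], [-0.9999, -0.0121, 0.0093, -0.0981], [-0.0077, -0.1276, -0.9918, 0.8982], [0.0, 0.0, 0.0, 1.0]]
side 395.8532028116041 395.8532028116041 261.4656087366457 202.3616575737559 [[-0.9902, -0.0675, 0.1221, 0.4522], [-0.1394, 0.4435, -0.8854, 0.6599], [0.0056, -0.8937, -0.4486, 0.4482], [0.0, 0.0, 0.0, 1.0]]
wrist 297.7542547225068 297.7542547225068 254.29196500906446 191.18774824840585 [[-0.0004, -0.9627, -0.2705, 0.0732], [1.0, -0.0001, -0.0011, 0.0003], [0.001, -0.2705, 0.9627, -0.1618], [0.0, 0.0, 0.0, 1.0]]
```

View pics/top0.png

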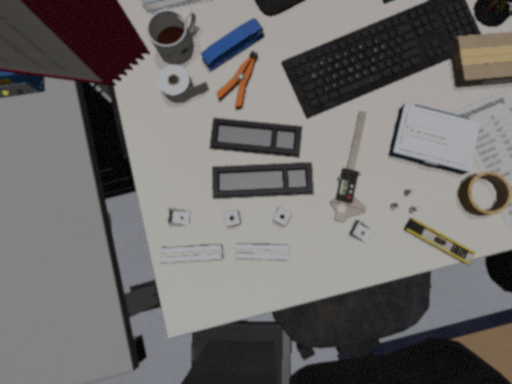

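View pics/side0.png

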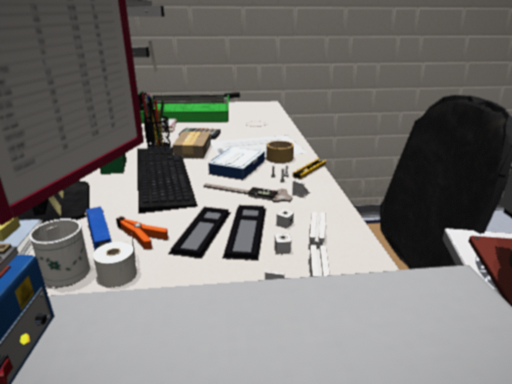

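View pics/wrist0.png

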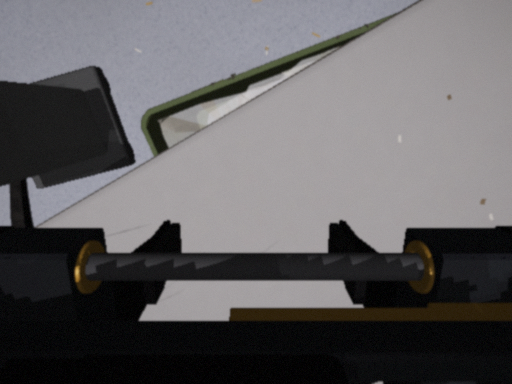

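```bash
cat > h.py <<'E'
import numpy as np,cv2
from scipy.spatial.transform import Rotation as R
from cell import ctrl
def T_wrist(s,c):
    T=np.eye(4);T[:3,:3]=R.from_quat(s["orientation"]).as_matrix();T[:3,3]=s["eef_pos"];return T@c["mount"]
def cast(c,E,uv,z):
    uv=np.atleast_2d(uv).astype(float)
    d=np.c_[(uv[:,0]-c["cx"])/c["fx"],(uv[:,1]-c["cy"])/c["fy"],np.ones(len(uv))]@E[:3,:3].T
    o=E[:3,3];return o+d*((z-o[2])/d[:,2])[:,None]
E
python3 - <<'E'
from h import *
c=ctrl.camera("top");im=c["image"]
crop=im[105:275,145:385][:,:,::-1]
cv2.imwrite("pics/topz.png",cv2.resize(crop,None,fx=3.3,fy=3.3,interpolation=cv2.INTER_CUBIC))
E=c["extrinsics"]
g=cv2.cvtColor(im,cv2.COLOR_RGB2GRAY)
m=((g<60)*255).astype(np.uint8)
n,l,st,ce=cv2.connectedComponentsWithStats(m)
for i in range(1,n):
    x,y,w,h,a=st[i]
    if a>300 and 200<x<320 and 110<y<205:
        cs,_=cv2.findContours((l==i).astype(np.uint8),cv2.RETR_EXTERNAL,cv2.CHAIN_APPROX_NONE)
        p=cast(c,E,cs[0][:,0,:],0.006)
        r=cv2.minAreaRect((p[:,:2]*1000).astype(np.float32));print(st[i],r)
for nm,uv,z in[("b1",(179,217),.02),("c1",(232,218),.03),("c2",(282,216),.03),("b2",(361,231),.02),("L",(191,254),.03),("S",(262,252),.03)]:
    print(nm,cast(c,E,uv,z).round(3))
E
```

```text
[ 211  119   90   37 1281] ((683.2257080078125, -63.58245849609375), (193.3780975341797, 66.2381591796875), 84.98770141601562)
[ 214  164   98   33 1342] ((587.265869140625, -80.12239074707031), (65.70299530029297, 211.73980712890625), 3.1991002559661865)
b1 [[0.504 0.095 0.02 ]]
c1 [[ 0.503 -0.018  0.03 ]]
c2 [[ 0.508 -0.123  0.03 ]]
b2 [[ 0.479 -0.29   0.02 ]]
L [[0.427 0.065 0.03 ]]
S [[ 0.433 -0.082  0.03 ]]
```

View pics/topz.png

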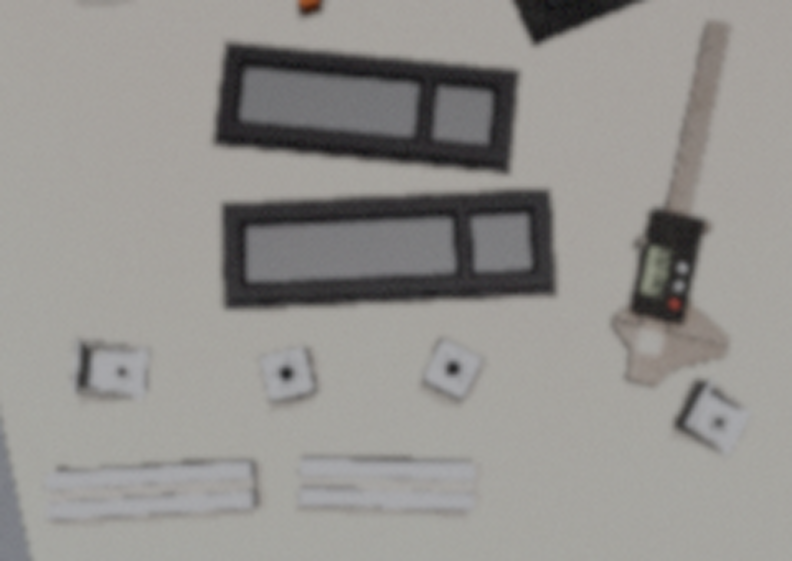

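```bash
cat >> h.py <<'E'
def go(x,y,z,yaw=None,s=None):
    """shift (cm, tool axes) and turn (deg) to TCP x,y,z with jaw axis at world angle yaw deg (mod 180)"""
    s=s or ctrl.observe();M=R.from_quat(s["orientation"]).as_matrix()
    d=M.T@(np.array([x,y,z])-s["eef_pos"])*100
    cur=np.degrees(np.arctan2(M[1,1],M[0,1]));turn=0
    if yaw is not None:
        turn=-((yaw-cur+90)%180-90)
    print("cm",d.round(2),"turn",round(turn,2),"jaw now",round(cur,2),"tilt",(M[:2,2]*57.3).round(2));return d,turn
E
python3 - <<'E'
from h import *
go(.3,.45,.22,0);go(.48,.2,.22,0);go(.5,-.12,.22,0)
E
```

```text
cm [-17.95 -13.95   0.22] turn 75.69 jaw now 75.69 tilt [-0.01 -0.06]
cm [-41.57 -33.73   0.24] turn 75.69 jaw now 75.69 tilt [-0.01 -0.06]
cm [-51.41 -64.24   0.27] turn 75.69 jaw now 75.69 tilt [-0.01 -0.06]
```

Request:
send_rows(
  commands=[-18, -14, 0, 40, 5, -18, -14, 0, 40, 5, -18, -14, 0, 40, 5, -18, -14, 0, 40, 5, -18, -14, 0, 40, 5, -41.5, -33.7, 0, 75.7, 5, -41.5, -33.7, 0, 75.7, 5, -41.5, -33.7, 0, 75.7, 5, -41.5, -33.7, 0, 75.7, 5, -41.5, -33.7, 0, 75.7, 5],
)

```text
t: 1.2
eef_pos: [0.4472, 0.2448, 0.2227]
orientation: [0.709, 0.705, 0.0, -0.0]
wrist_force: [1.1, 0.9, -0.4]
width: 0.0502
```

```bash
python3 - <<'E'
from h import *
go(.48,.2,.22,0);go(.5,-.12,.22,0)
E
```

```text
cm [-4.46  3.31  0.27] turn -0.33 jaw now -0.33 tilt [0.01 0.03]
cm [-36.45   5.49   0.25] turn -0.33 jaw now -0.33 tilt [0.01 0.03]
```

Request:
send_rows(
  commands=[-36, 5, 0, 0, 5, -36, 5, 0, 0, 5, -36, 5, 0, 0, 5, -36, 5, 0, 0, 5, -36, 5, 0, 0, 5, -36, 5, 0, 0, 5, -36, 5, 0, 0, 5, -36, 5, 0, 0, 5, -36, 5, 0, 0, 5],
)

```text
t: 2.1
eef_pos: [0.496, -0.1163, 0.2227]
orientation: [0.709, 0.705, -0.0, 0.0]
wrist_force: [0.4, 0.3, 0.1]
width: 0.0501
```

```bash
python3 - <<'E'
from h import *
s=ctrl.observe();c=ctrl.camera("wrist");s2=ctrl.observe()
print(s["eef_pos"],s2["eef_pos"],abs(s2["dq"]).max())
cv2.imwrite("pics/w1.png",cv2.resize(c["image"][:,:,::-1],None,fx=1.5,fy=1.5,interpolation=cv2.INTER_CUBIC))
import pickle;pickle.dump((s,c),open("w1.pkl","wb"))
E
```

```text
[ 0.49604612 -0.11628827  0.22266494] [ 0.49613436 -0.11408595  0.2224701 ] 0.04095885540732758
```

View pics/w1.png

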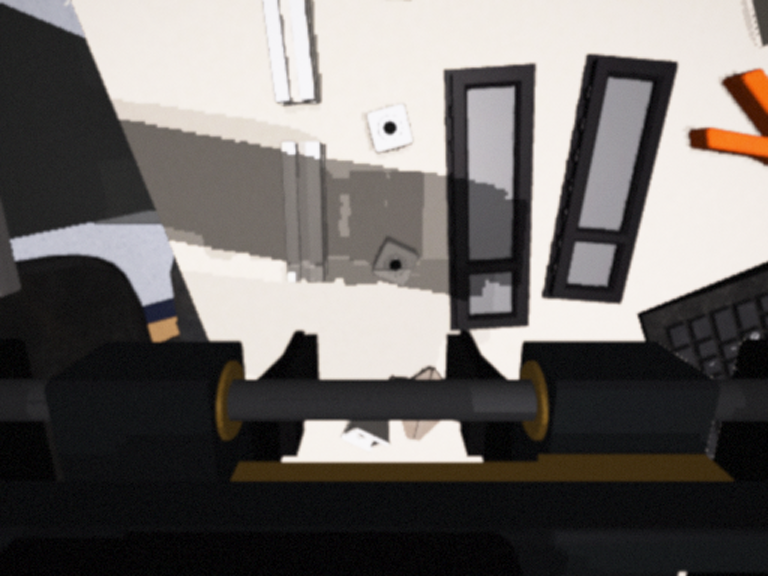

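```bash
python3 - <<'E'
from h import *
s=ctrl.observe();c=ctrl.camera("wrist");s2=ctrl.observe()
print(s["eef_pos"],s2["eef_pos"],abs(s2["dq"]).max())
import pickle;pickle.dump((s,c),open("w1.pkl","wb"))
im=c["image"][:,:,::-1]
cv2.imwrite("pics/w1a.png",cv2.resize(im[0:200,165:285],None,fx=3,fy=3,interpolation=cv2.INTER_CUBIC))
E=T_wrist(s,c)
hsv=cv2.cvtColor(c["image"],cv2.COLOR_RGB2HSV)
g=cv2.cvtColor(c["image"],cv2.COLOR_RGB2GRAY)
m=((g<75)*255).astype(np.uint8); m[222:]=0
m=m.copy()
for nm,x0,x1 in(("long",285,360),("short",355,455)):
    q=m.copy();q[:,:x0]=0;q[:,x1:]=0
    q=cv2.morphologyEx(q,cv2.MORPH_OPEN,np.ones((3,3)))
    cs,_=cv2.findContours(q,cv2.RETR_EXTERNAL,cv2.CHAIN_APPROX_NONE)
    k=max(cs,key=cv2.contourArea)
    for z in(0.0,.011):
        p=cast(c,E,k[:,0,:],z)
        print(nm,z,cv2.minAreaRect((p[:,:2]*1000).astype(np.float32)),cv2.boundingRect(k))
E
```

```text
[ 0.49613436 -0.11408595  0.2224701 ] [ 0.49622249 -0.11268125  0.22238274] 0.021414884811758465
long 0.0 ((587.958740234375, -81.2016830444336), (70.4300537109375, 218.72271728515625), 3.300297975540161) (297, 46, 59, 176)
long 0.011 ((585.357177734375, -80.02433013916016), (68.41400909423828, 212.4617156982422), 3.300309658050537) (297, 46, 59, 176)
short 0.0 ((684.8648681640625, -64.61724090576172), (197.44769287109375, 71.13823699951172), 84.95088195800781) (362, 40, 89, 164)
short 0.011 ((679.4894409179688, -63.91468811035156), (191.7957000732422, 69.10191345214844), 84.95088195800781) (362, 40, 89, 164)
```

View pics/w1a.png

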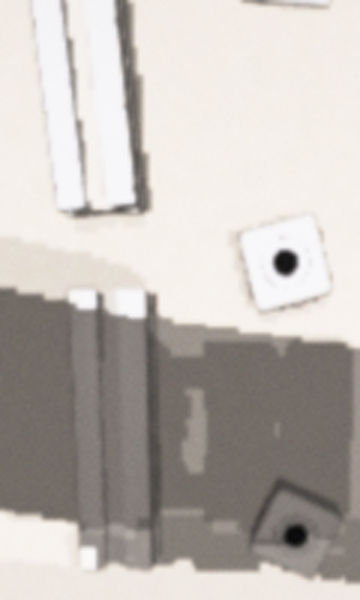

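```bash
python3 - <<'E'
from h import *
import pickle;s,c=pickle.load(open("w1.pkl","rb"));E=T_wrist(s,c)
def P(l,z=.03):
    a=np.array(l,float);a=np.c_[165+(a[:,0]-1)/3,(a[:,1]-1)/3];return cast(c,E,a,z)
for n,l in(("S",[(70,290),(146,290),(153,568),(78,570)]),("c1",[(240,237),(316,214),(331,292),(260,312)]),("c1hole",[(286,263)]),("c2hole",[(295,536)]),("Lend",[(60,211),(136,207)]),("Lside",[(33,0),(118,0)])):
    p=P(l)[:,:2]*1000;print(n,p.round(1).tolist(),p.mean(0).round(1))
    if len(p)==4:print(cv2.minAreaRect(p.astype(np.float32)))
# top cam
t=ctrl.camera("top");ET=t["extrinsics"]
def Q(l,z=.03):
    a=np.array(l,float)/3.3;a+= [145,105];return cast(t,ET,a,z)[:,:2]*1000
for n,l in(("L",[(48,472),(255,461),(259,508),(52,519)]),("S",[(302,456),(474,460),(473,513),(300,508)])):
    p=Q(l);print("top",n,p.round(1).tolist(),p.mean(0).round(1))
go(.45,.03,.2,0)
E
```

```text
S [[421.9, -27.9], [450.6, -28.0], [449.1, -137.0], [418.2, -137.7]] [435.  -82.6]
((434.4277648925781, -82.85228729248047), (110.18119049072266, 30.87930679321289), 89.20266723632812)
c1 [[486.4, -9.3], [514.6, -1.4], [520.6, -28.9], [493.7, -36.1]] [503.8 -18.9]
((504.16790771484375, -18.79535484313965), (29.29754066467285, 28.151351928710938), 15.215953826904297)
c1hole [[503.5, -18.5]] [503.5 -18.5]
c2hole [[507.4, -123.6]] [ 507.4 -123.6]
Lend [[420.0, -0.0], [448.1, 1.2]] [434.    0.6]
Lside [[415.1, 68.6], [444.8, 68.5]] [429.9  68.5]
top L [[438.3, 130.8], [446.9, 0.4], [417.7, -2.9], [409.1, 126.9]] [428.   63.8]
top S [[450.4, -29.1], [449.3, -137.5], [416.4, -137.1], [418.0, -28.6]] [433.5 -83.1]
cm [14.2  -4.61  2.24] turn 0.07 jaw now 0.07 tilt [-0.03  0.02]
```

Request:
send_rows(
  commands=[6.6, -3, 4, -1, 5, 13.3, -5.6, 7.2, -3.5, 5, 13.3, -5.6, 7.2, -3.5, 5, 13.3, -5.6, 7.2, -3.5, 5, 13.3, -5.6, 7.2, -3.5, 5, 13.3, -5.6, 7.2, -3.5, 5, 13.3, -5.6, 7.2, -3.5, 5],
)

```text
t: 2.95
eef_pos: [0.4413, 0.0187, 0.1513]
orientation: [0.686, 0.728, 0.0, 0.0]
wrist_force: [0.3, -0.8, 0.1]
width: 0.05
```

```bash
python3 - <<'E'
from h import *
s=ctrl.observe();c=ctrl.camera("wrist");s2=ctrl.observe()
print(s["eef_pos"],s2["eef_pos"],abs(s2["dq"]).max())
import pickle;pickle.dump((s,c),open("w2.pkl","wb"))
im=c["image"][:,:,::-1]
cv2.imwrite("pics/w2.png",cv2.resize(im[0:220,165:365],None,fx=2.5,fy=2.5,interpolation=cv2.INTER_CUBIC))
go(.430,.065,.0115,-3.5)
go(.430,.065,.0115,3.5)
E
```

```text
[0.44131249 0.01872816 0.1513461 ] [0.44123466 0.01866128 0.15124583] 0.005979537892486287
cm [ 4.69 -0.86 13.97] turn 6.88 jaw now 3.38 tilt [0.06 0.  ]
cm [ 4.69 -0.86 13.97] turn -0.12 jaw now 3.38 tilt [0.06 0.  ]
```

View pics/w2.png

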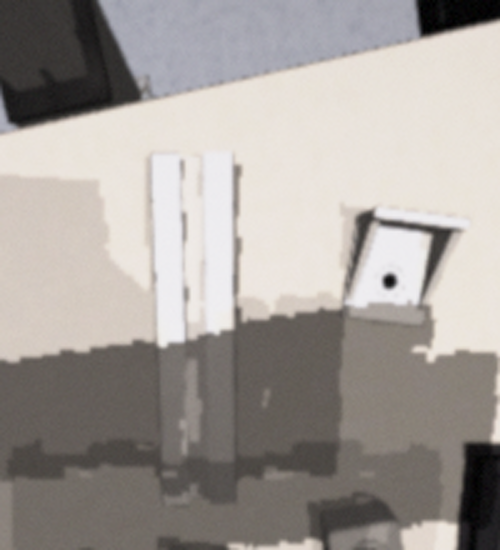

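```bash
python3 - <<'E'
from h import *
import pickle;s,c=pickle.load(open("w2.pkl","rb"));E=T_wrist(s,c)
a=np.array([(151,153),(235,153),(237,503),(163,503),(345,305)],float)/2.5+[165,0]
p=cast(c,E,a,.03)[:,:2]*1000
print(p.round(1).tolist(),p[:4].mean(0)); d=(p[0]+p[1]-p[2]-p[3])/2;print(np.linalg.norm(d),np.degrees(np.arctan2(-d[0],d[1])))
print(cast(c,E,a[4:],0.)*1000)
E
```

```text
[[410.2, 130.1], [439.7, 131.8], [448.6, 2.9], [419.2, 1.2], [483.7, 82.2]] [429.40603694  66.51756299]
129.190605159362 3.9874168883135934
[[488.61085972  81.07490997   0.        ]]
```

Request:
send_rows(
  commands=[4.7, -0.9, 4, -0.5, 5, 4.7, -0.9, 8, -0.5, 5, 4.7, -0.9, 11, -0.5, 5, 4.7, -0.9, 13, -0.5, 5, 4.7, -0.9, 13.9, -0.5, 5, 4.7, -0.9, 13.9, -0.5, 5, 4.7, -0.9, 13.9, -0.5, 5],
  grip_force=30,
)

```text
t: 3.7
eef_pos: [0.4295, 0.0658, 0.0125]
orientation: [0.682, 0.731, 0.0, 0.0]
wrist_force: [-0.7, -0.4, 0.2]
width: 0.0499
```

Request:
send_rows(
  commands=[0, 0, 0, 0, 2.5, 0, 0, 0, 0, 2.5, 0, 0, 0, 0, 2.5, 0, 0, 0, 0, 2.5, 0, 0, 0, 0, 2.5, 0, 0, 0, 0, 2.5],
)

```text
t: 4.3
eef_pos: [0.4287, 0.0662, 0.012]
orientation: [0.682, 0.731, 0.0, -0.0]
wrist_force: [-2.6, 0.1, 6.9]
width: 0.0294
```

```bash
python3 - <<'E'
from h import *
s=ctrl.observe();print(s["eef_pos"],s["wrist_force"],s["width"])
L=np.array([.588,-.081]);a=np.radians(93.3);u=np.array([np.cos(a),np.sin(a)])
print(L+.025*u,L-.075*u)
L2=np.array([.685,-.0645]);a=np.radians(84.95);u=np.array([np.cos(a),np.sin(a)])
print(L2+.025*u,L2-.065*u)
E
```

```text
[0.42868219 0.06621998 0.01195927] [-2.62198439  0.08119144  6.89018142] 0.02936275236799273
[ 0.5865609  -0.05604145] [ 0.5923173  -0.15587564]
[ 0.68720063 -0.03959704] [ 0.67927837 -0.12924769]
```

Request:
send_rows(
  commands=[0, 0, -2, 0, 2.5, 0, 0, -5, 0, 2.5, 0, 0, -8, 0, 2.5, 0, 0, -8, 0, 2.5, 0, 0, -8, 0, 2.5],
)

```text
t: 4.8
eef_pos: [0.4287, 0.0663, 0.0917]
orientation: [0.682, 0.731, 0.001, -0.0]
wrist_force: [0.3, 0.3, -1.9]
width: 0.0297
```

```bash
python3 - <<'E'
from h import *
s=ctrl.observe();print(s["eef_pos"],s["wrist_force"],s["width"],s["t"])
go(.5866,-.056,.05,3.3)
E
```

```text
[0.42869388 0.06632284 0.09173832] [ 0.28455304  0.33158939 -1.8964022 ] 0.029717633135752517 4.8
cm [-13.31  14.89   4.17] turn 0.7 jaw now 4.0 tilt [0.05 0.06]
```

Request:
send_rows(
  commands=[-4, 4.5, 0, 0, 2.5, -8, 9, 0, 0.7, 2.5, -11.5, 12.9, 0, 0.7, 2.5, -13.3, 14.9, 0, 0.7, 2.5, -13.3, 14.9, 2.5, 0.7, 2.5, -13.3, 14.9, 4.2, 0.7, 2.5, -13.3, 14.9, 4.2, 0.7, 2.5, -13.3, 14.9, 4.2, 0.7, 2.5, -13.3, 14.9, 4.2, 0.7, 2.5],
)

```text
t: 5.7
eef_pos: [0.5864, -0.0554, 0.0503]
orientation: [0.686, 0.727, 0.001, 0.0]
wrist_force: [-0.9, 0.2, -1.2]
width: 0.03
```

```bash
python3 - <<'E'
from h import *
s=ctrl.observe();c=ctrl.camera("wrist");t=ctrl.camera("top");print(s["eef_pos"],s["wrist_force"],s["width"],s["t"])
go(.5866,-.056,.0155,3.3)
cv2.imwrite("pics/w3.png",cv2.resize(c["image"][:,:,::-1],None,fx=1.5,fy=1.5,interpolation=cv2.INTER_CUBIC))
cv2.imwrite("pics/w3t.png",cv2.resize(t["image"][105:275,145:385][:,:,::-1],None,fx=3.3,fy=3.3,interpolation=cv2.INTER_CUBIC))
E
```

```text
[ 0.58643179 -0.05540343  0.05032049] [-0.86670985  0.16026826 -1.19177951] 0.030003754457573428 5.7
cm [-0.04 -0.03  3.51] turn 0.04 jaw now 3.34 tilt [0.09 0.05]
```

View pics/w3.png

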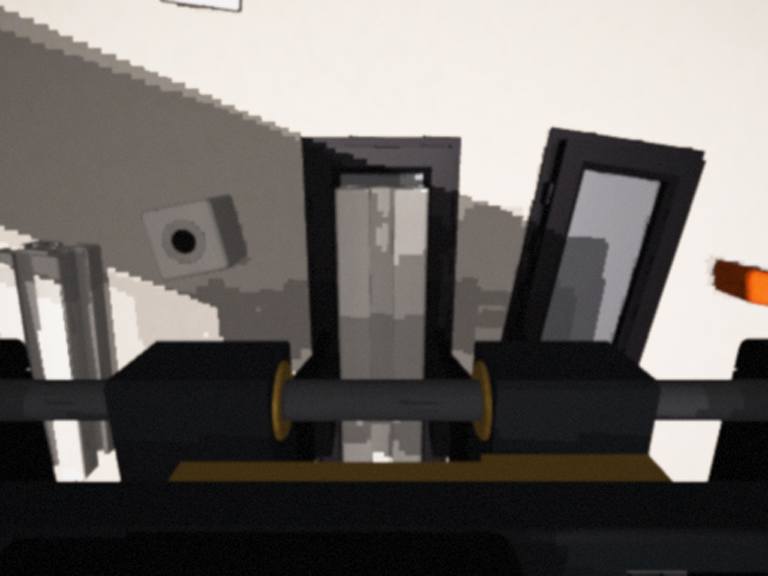

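View pics/w3t.png

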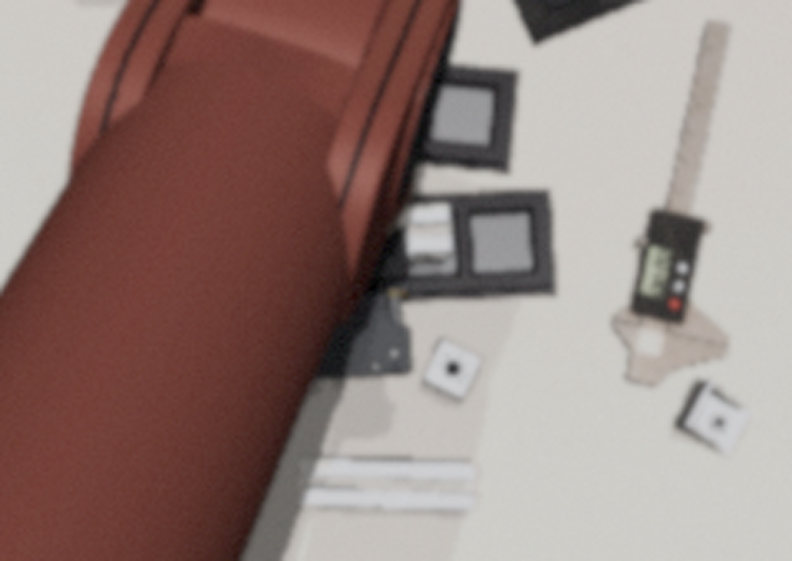

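```bash
python3 - <<'E'
from h import *
s=ctrl.observe();c=ctrl.camera("wrist");E=T_wrist(s,c)
print("prof end",cast(c,E,np.array([(337,187),(429,187)])/1.5,.0685)*1000)
print("tray foot corners",cast(c,E,np.array([(302,139),(461,138)])/1.5,.0)*1000)
a=np.radians(93.3);u=np.array([np.cos(a),np.sin(a)]);L=np.array([.588,-.081])
print("exp prof end",L+.09*u,"exp foot end",L+.11*u)
go(.5866,-.056,.0155,3.3)
E
```

```text
prof end [[569.69013266   9.59698715  68.5       ]
 [598.63123784  11.27054872  68.5       ]]
tray foot corners [[546.93188119  25.81001718   0.        ]
 [618.65832142  30.40110446   0.        ]]
exp prof end [0.58281924 0.00885076] exp foot end [0.58166796 0.0288176 ]
cm [-0.03 -0.03  3.51] turn 0.04 jaw now 3.34 tilt [0.09 0.04]
```

Request:
send_rows(
  commands=[-0.2, 0, 1.5, 0, 2.5, -0.2, 0, 2.5, 0, 2.5, -0.2, 0, 3.2, 0, 2.5, -0.2, 0, 3.4, 0, 2.5, -0.2, 0, 3.4, 0, 2.5, -0.2, 0, 3.4, 0, 2.5, -0.2, 0, 3.4, 0, 2.5],
)

```text
t: 6.55
eef_pos: [0.5864, -0.0584, 0.0153]
orientation: [0.687, 0.727, -0.0, -0.0]
wrist_force: [-0.1, 0.2, -1.5]
width: 0.0297
```

```bash
python3 - <<'E'
from h import *
s=ctrl.observe();print(s["eef_pos"],s["wrist_force"],s["moment"],s["width"],s["t"])
E
```

```text
[ 0.58644593 -0.05836732  0.01528362] [-0.12864087  0.15792341 -1.50533844] [-0.10796243  0.09030443  0.03686892] 0.029676856977127745 6.55
```

Request:
send_rows(
  commands=[0, 0, 0, 0, 4.4, 0, 0, 0, 0, 4.4, 0, 0, 0, 0, 4.4, 0, 0, -3, 0, 4.6, 0, 0, -7, 0, 5, 0, 0, -11, 0, 5, 0, 0, -14, 0, 5, 0, 0, -14, 0, 5, 0, 0, -14, 0, 5],
)

```text
t: 7.45
eef_pos: [0.5868, -0.0581, 0.156]
orientation: [0.686, 0.727, 0.001, 0.0]
wrist_force: [-0.8, 0.2, 0.2]
width: 0.0501
```

```bash
python3 - <<'E'
from h import *
s=ctrl.observe();c=ctrl.camera("wrist");print(s["eef_pos"],s["width"],s["t"])
cv2.imwrite("pics/w4.png",cv2.resize(c["image"][:,:,::-1],None,fx=1.5,fy=1.5,interpolation=cv2.INTER_CUBIC))
go(.4345,-.0825,.08,-.5)
E
```

```text
[ 0.58683683 -0.05811804  0.15601305] 0.0500977026869543 7.45
cm [ -1.57 -15.28   7.51] turn 3.8 jaw now 3.3 tilt [-0.03  0.02]
```

View pics/w4.png

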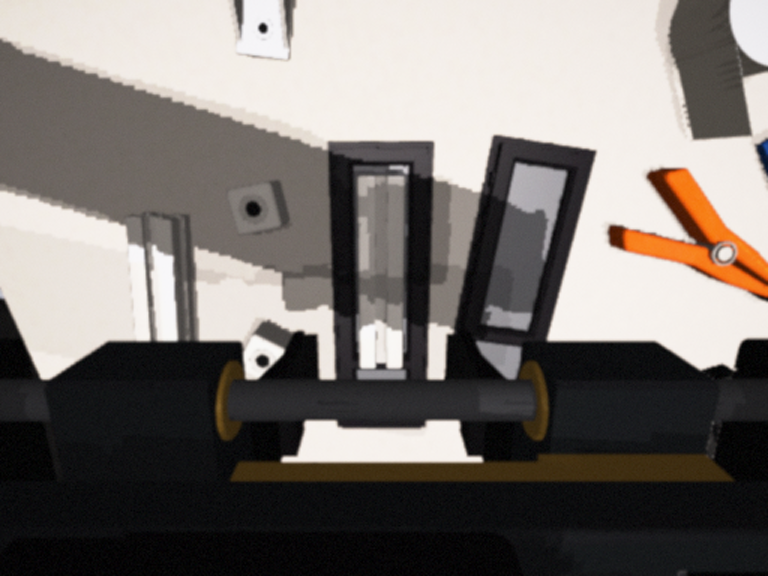

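Request:
send_rows(
  commands=[-0.5, -5, 0, 1, 5, -1, -10, 2, 3, 5, -1.6, -14, 5, 4.2, 5, -1.6, -15.3, 8, 4.2, 5, -1.6, -15.3, 11, 4.2, 5, -1.6, -15.3, 13, 4.2, 5, -1.6, -15.3, 14.4, 4.2, 5, -1.6, -15.3, 14.4, 4.2, 5, -1.6, -15.3, 14.4, 4.2, 5, -1.6, -15.3, 14.4, 4.2, 5],
)

```text
t: 8.5
eef_pos: [0.4349, -0.0831, 0.012]
orientation: [0.713, 0.701, 0.0, 0.0]
wrist_force: [-0.3, -0.3, -0.3]
width: 0.0499
```

```bash
python3 - <<'E'
from h import *
s=ctrl.observe();print(s["eef_pos"],s["wrist_force"],s["width"],s["t"])
go(.4345,-.0825,.0115,-.9)
E
```

```text
[ 0.43493059 -0.08314152  0.01200564] [-0.34912817 -0.29322164 -0.28712796] 0.049919838970359696 8.5
cm [ 0.06 -0.04  0.05] turn -0.02 jaw now -0.92 tilt [ 0.02 -0.  ]
```

Request:
send_rows(
  commands=[0, 0, 0, 0, 2.5, 0, 0, 0, 0, 2.5, 0, 0, 0, 0, 2.5, 0, 0, 0, 0, 2.5, 0, 0, 0, 0, 2.5, 0, 0, -3, 0, 2.5, 0, 0, -7, 0, 2.5, 0, 0, -10, 0, 2.5, 0, 0, -10, 0, 2.5, 0, 0, -10, 0, 2.5],
)

```text
t: 9.5
eef_pos: [0.435, -0.0827, 0.1117]
orientation: [0.713, 0.702, 0.001, 0.0]
wrist_force: [0.1, -0.1, -1.6]
width: 0.0297
```

```bash
python3 - <<'E'
from h import *
s=ctrl.observe();print(s["eef_pos"],s["wrist_force"],s["width"],s["t"])
go(.6872,-.0396,.06,-5.05)
E
```

```text
[ 0.43496466 -0.08266596  0.11169495] [ 0.05268105 -0.07915333 -1.55535332] 0.02965898359664292 9.5
cm [ 4.69 25.15  5.21] turn 4.16 jaw now -0.89 tilt [0.08 0.07]
```

Request:
send_rows(
  commands=[0.9, 5, 0, 1, 2.5, 1.9, 10, 0, 2, 2.5, 2.8, 15, 0, 3, 2.5, 3.7, 20, 0, 4.2, 2.5, 4.5, 24, 1, 4.2, 2.5, 4.7, 25.2, 3, 4.2, 2.5, 4.7, 25.2, 5, 4.2, 2.5, 4.7, 25.2, 6, 4.2, 2.5, 4.7, 25.2, 6, 4.2, 2.5, 4.7, 25.2, 6, 4.2, 2.5],
)

```text
t: 10.5
eef_pos: [0.687, -0.0405, 0.0515]
orientation: [0.738, 0.675, -0.0, -0.0]
wrist_force: [0.3, 0.6, -1.0]
width: 0.0296
```

```bash
python3 - <<'E'
from h import *
ctrl.camera("top")
s=ctrl.observe();c=ctrl.camera("wrist");print(s["eef_pos"],s["wrist_force"],s["width"],s["t"])
go(.6872,-.0396,.0155,-5.05)
cv2.imwrite("pics/w5.png",cv2.resize(c["image"][:,:,::-1],None,fx=1.5,fy=1.5,interpolation=cv2.INTER_CUBIC))
import pickle;pickle.dump((s,c),open("w5.pkl","wb"))
E
```

```text
[ 0.68752384 -0.04038621  0.05228759] [ 1.30053027 -0.74243077 -0.69202723] 0.029510095761385986 10.55
cm [ 0.06 -0.07  3.72] turn -0.07 jaw now -5.12 tilt [0.09 0.01]
```

View pics/w5.png

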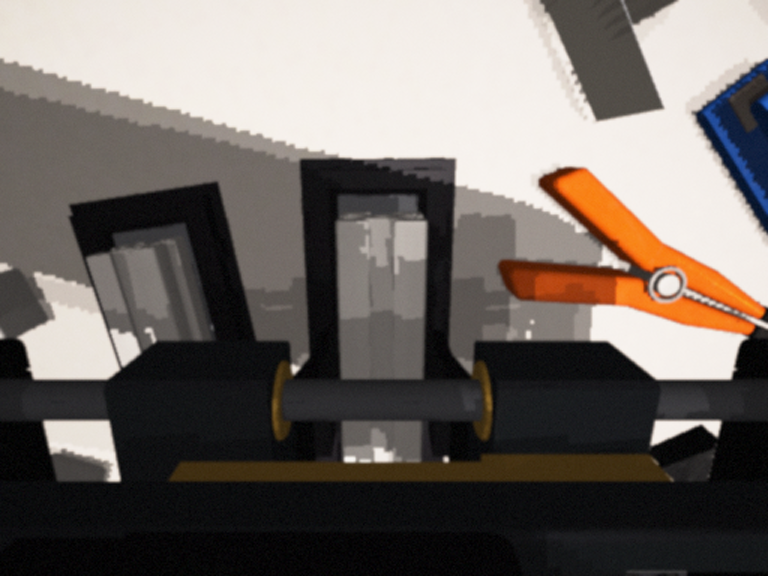

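```bash
python3 - <<'E'
from h import *
import pickle;s,c=pickle.load(open("w5.pkl","rb"));E=T_wrist(s,c)
z=s["eef_pos"][2]+.018
pe=cast(c,E,np.array([(337,218),(426,218)])/1.5,z)*1000
tf=cast(c,E,np.array([(301,160),(456,160)])/1.5,.0)*1000
print(pe,pe.mean(0),tf,tf.mean(0))
a=np.radians(84.95);u=np.array([np.cos(a),np.sin(a)]);L=np.array([.685,-.0645])
print("exp prof end",L+.08*u,"exp foot end",L+.10*u)
E
```

```text
[[679.10633768  17.06598248  70.28759152]
 [707.52624038  14.49501777  70.28759152]] [693.31628903  15.78050012  70.28759152] [[658.05688854  37.07703105   0.        ]
 [729.24652902  30.64676901   0.        ]] [693.65170878  33.86190003   0.        ]
exp prof end [0.692042   0.01518946] exp foot end [0.69380251 0.03511183]
```

Request:
send_rows(
  commands=[-0.1, -0.1, 1.5, 0, 2.5, -0.1, -0.1, 2.7, 0, 2.5, -0.1, -0.1, 3.4, 0, 2.5, -0.1, -0.1, 3.6, 0, 2.5, -0.1, -0.1, 3.6, 0, 2.5, -0.1, -0.1, 3.6, 0, 2.5, -0.1, -0.1, 3.6, 0, 2.5],
)

```text
t: 11.3
eef_pos: [0.6863, -0.0409, 0.0153]
orientation: [0.738, 0.675, -0.0, -0.0]
wrist_force: [0.4, 0.4, -1.3]
width: 0.0297
```

```bash
python3 - <<'E'
from h import *
s=ctrl.observe();print(s["eef_pos"],s["wrist_force"],s["moment"],s["width"],s["t"])
E
```

```text
[ 0.68628401 -0.04094643  0.01532085] [ 0.38584836  0.43228264 -1.25550001] [-0.09326951  0.02904327 -0.02113183] 0.02973319728975649 11.3
```

Release, rise, and view.

Request:
send_rows(
  commands=[0, 0, 0, 0, 4.4, 0, 0, 0, 0, 4.4, 0, 0, 0, 0, 4.4, 0, 0, -3, 0, 4.6, 0, 0, -7, 0, 5, 0, 0, -11, 0, 5, 0, 0, -14, 0, 5, 0, 0, -14, 0, 5, 0, 0, -14, 0, 5],
)

```text
t: 12.2
eef_pos: [0.6866, -0.041, 0.1561]
orientation: [0.738, 0.675, 0.001, 0.0]
wrist_force: [0.4, 0.2, -0.7]
width: 0.0501
```

```bash
python3 - <<'E'
from h import *
s=ctrl.observe();c=ctrl.camera("wrist");print(s["eef_pos"],s["width"],s["t"])
cv2.imwrite("pics/w6.png",cv2.resize(c["image"][:,:,::-1],None,fx=1.5,fy=1.5,interpolation=cv2.INTER_CUBIC))
go(.504,-.0187,.15,-15);go(.507,-.1236,.15,-35)
E
```

```text
[ 0.68661695 -0.04096072  0.15607084] 0.05013572306335025 12.2
cm [  0.58 -18.32   0.5 ] turn 9.89 jaw now -5.11 tilt [-0.04  0.01]
cm [ -9.84 -17.09   0.5 ] turn 29.89 jaw now -5.11 tilt [-0.04  0.01]
```

View pics/w6.png

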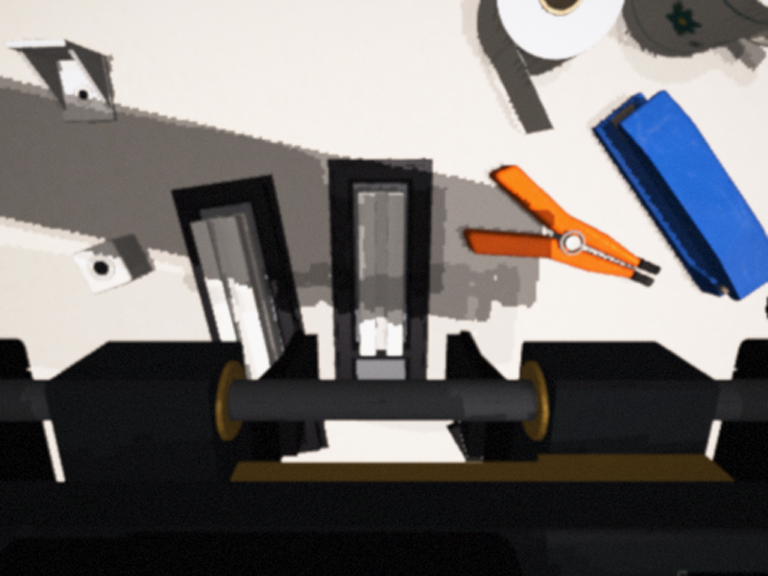

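Request:
send_rows(
  commands=[0, -5, 0, -6, 4.4, 0, -10, 0, -14, 4.4, 0.3, -15, 2, -20.3, 4.4, 0.6, -18.3, 5, -20.3, 4.4, 0.6, -18.3, 8.5, -20.3, 4.4, 0.6, -18.3, 12, -20.3, 4.4, 0.6, -18.3, 14, -20.3, 4.4, 0.6, -18.3, 14.4, -20.3, 4.4, 0.6, -18.3, 14.4, -20.3, 4.4, 0.6, -18.3, 14.4, -20.3, 4.4],
)

```text
t: 13.25
eef_pos: [0.5051, -0.0189, 0.0122]
orientation: [0.608, 0.794, 0.0, 0.0]
wrist_force: [-0.1, -1.0, 0.1]
width: 0.0444
```

```bash
python3 - <<'E'
from h import *
s=ctrl.observe();print(s["eef_pos"],s["wrist_force"],s["width"],s["t"])
go(.504,-.0187,.0115,15.2)
E
```

```text
[ 0.50505496 -0.01888687  0.01221304] [-0.09213893 -0.98710718  0.10386224] 0.04441531100196106 13.25
cm [ 0.05 -0.1   0.07] turn -0.03 jaw now 15.17 tilt [ 0.04 -0.01]
```

Request:
send_rows(
  commands=[0, 0, 0, 0, 2.5, 0, 0, 0, 0, 2.5, 0, 0, 0, 0, 2.5, 0, 0, 0, 0, 2.5, 0, 0, 0, 0, 2.5, 0, 0, -3, 0, 2.5, 0, 0, -7, 0, 2.5, 0, 0, -10, 0, 2.5, 0, 0, -10, 0, 2.5, 0, 0, -10, 0, 2.5],
)

```text
t: 14.25
eef_pos: [0.5048, -0.0182, 0.1118]
orientation: [0.607, 0.794, 0.001, 0.0]
wrist_force: [-0.3, 0.4, -1.3]
width: 0.0299
```

```bash
python3 - <<'E'
from h import *
s=ctrl.observe();print(s["eef_pos"],s["wrist_force"],s["width"],s["t"])
go(.679,-.1295,.05,-5.05)
E
```

```text
[ 0.5048071  -0.01823419  0.11179116] [-0.27770861  0.35858144 -1.33099643] 0.029892616417635357 14.25
cm [-15.31  13.88   6.19] turn 20.26 jaw now 15.21 tilt [0.06 0.07]
```

Request:
send_rows(
  commands=[-3.5, 3.2, 0, 5, 2.5, -7, 6.4, 0, 12, 2.5, -10.5, 9.6, 0, 20.2, 2.5, -14, 12.6, 0, 20.2, 2.5, -15.4, 13.8, 2, 20.2, 2.5, -15.4, 13.8, 5, 20.2, 2.5, -15.4, 13.8, 6.2, 20.2, 2.5, -15.4, 13.8, 6.2, 20.2, 2.5, -15.4, 13.8, 6.2, 20.2, 2.5, -15.4, 13.8, 6.2, 20.2, 2.5],
)

```text
t: 15.25
eef_pos: [0.6787, -0.1309, 0.0511]
orientation: [0.737, 0.676, 0.001, 0.001]
wrist_force: [0.3, -0.7, -1.2]
width: 0.0297
```

```bash
python3 - <<'E'
from h import *
ctrl.camera("top")
s=ctrl.observe();c=ctrl.camera("wrist");t=ctrl.camera("top");print(s["eef_pos"],s["wrist_force"],s["width"],s["t"])
go(.6785,-.130,.0153,-5.05)
cv2.imwrite("pics/w7.png",cv2.resize(c["image"][:,:,::-1],None,fx=1.5,fy=1.5,interpolation=cv2.INTER_CUBIC))
cv2.imwrite("pics/w7t.png",cv2.resize(t["image"][105:275,145:385][:,:,::-1],None,fx=3.3,fy=3.3,interpolation=cv2.INTER_CUBIC))
E
```

```text
[ 0.67883653 -0.1309008   0.05114644] [-0.66670165 -0.3535864  -1.31059953] 0.02981470746287442 15.3
cm [ 0.08 -0.03  3.55] turn 0.06 jaw now -4.99 tilt [0.1  0.01]
```

View pics/w7.png

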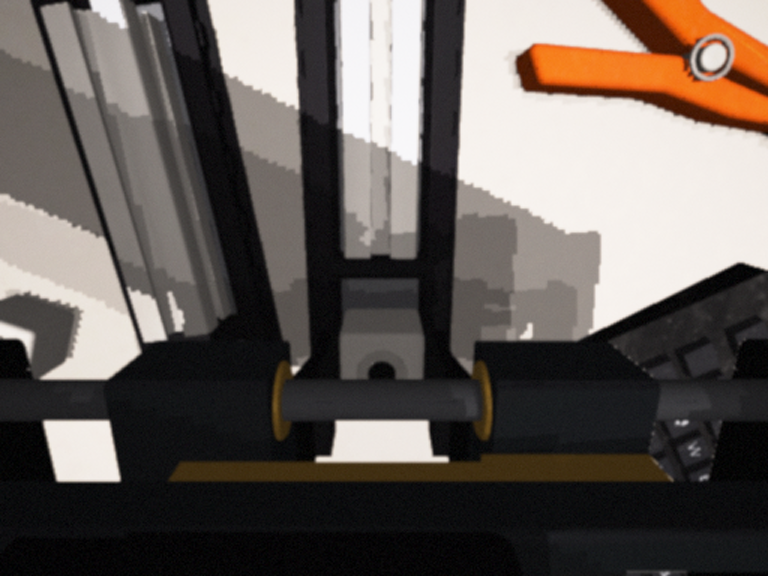

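View pics/w7t.png

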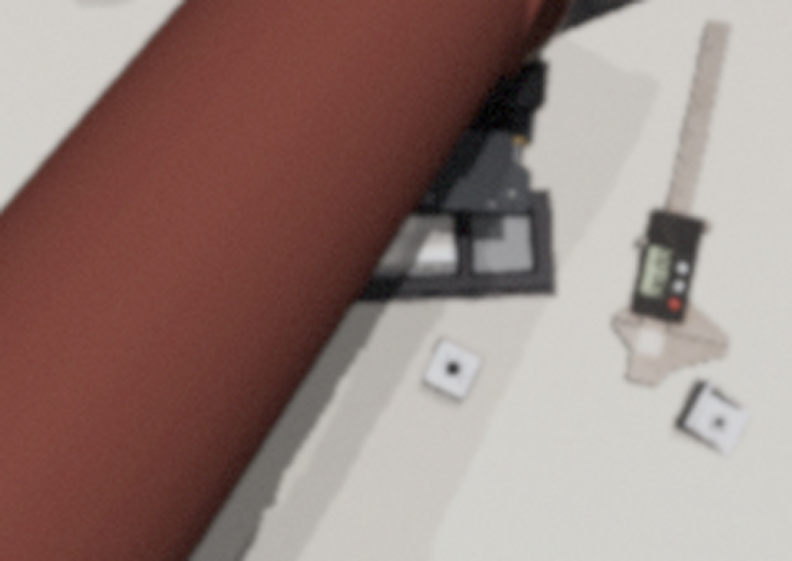

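```bash
python3 - <<'E'
from h import *
s=ctrl.observe();c=ctrl.camera("wrist");E=T_wrist(s,c)
z=s["eef_pos"][2]+.018
print(s["eef_pos"],cast(c,E,np.array([(340,311),(424,308)])/1.5,z)*1000)
for zz in(.008,.011):print(cast(c,E,np.array([(341,278),(420,278)])/1.5,zz)*1000)
a=np.radians(84.95);u=np.array([np.cos(a),np.sin(a)]);L=np.array([.685,-.0645])
print(L-.046*u,"cube edge exp",L-.05*u)
E
```

```text
[ 0.67869458 -0.13083346  0.05083666] [[ 667.52983776 -104.75837378   68.83666205]
 [ 696.02348107 -106.19833435   68.83666205]]
[[ 662.23893214 -108.5533845     8.        ]
 [ 699.49557545 -111.83877585    8.        ]]
[[ 662.58031375 -107.80009323   11.        ]
 [ 699.29088688 -111.03733065   11.        ]]
[ 0.68095085 -0.11032144] cube edge exp [ 0.68059875 -0.11430591]
```

```bash
python3 - <<'E'
from h import *
s=ctrl.observe();c=ctrl.camera("wrist");E=T_wrist(s,c)
z=s["eef_pos"][2]
print(s["eef_pos"],cast(c,E,np.array([(340,311),(424,308)])/1.5,z-.012)*1000, cast(c,E,np.array([(340,337),(424,336)])/1.5,z+.018)*1000)
go(.679,-.1295,.0153,-5.05)
E
```

```text
[ 0.67855594 -0.13092246  0.05060705] [[ 663.63448778 -114.77453564   38.60704742]
 [ 698.07075511 -116.5151174    38.60704742]] [[ 666.33447671 -114.26408887   68.60704742]
 [ 695.26502599 -116.45186487   68.60704742]]
cm [0.15 0.03 3.51] turn 0.05 jaw now -5.0 tilt [0.07 0.01]
```

Request:
send_rows(
  commands=[0.1, 0, 1.5, 0, 2.5, 0.1, 0, 2.6, 0, 2.5, 0.1, 0, 3.2, 0, 2.5, 0.1, 0, 3.5, 0, 2.5, 0.1, 0, 3.5, 0, 2.5, 0.1, 0, 3.5, 0, 2.5, 0.1, 0, 3.5, 0, 2.5],
)

```text
t: 16.2
eef_pos: [0.6773, -0.1298, 0.015]
orientation: [0.737, 0.675, -0.0, -0.001]
wrist_force: [-7.5, 3.3, 13.4]
width: 0.0297
```

```bash
python3 - <<'E'
from h import *
s=ctrl.observe();print(s["eef_pos"],s["wrist_force"],s["moment"],s["width"],s["t"])
E
```

```text
[ 0.67734269 -0.12983175  0.01503502] [-7.54733399  3.34097665 13.44167819] [ 0.60733076  1.78966661 -0.07944678] 0.029693647642718767 16.2
```

Request:
send_rows(
  commands=[0, -0.1, -0.1, 0, 2.5, 0, -0.1, -0.1, 0, 2.5, 0, -0.1, -0.1, 0, 2.5],
)

```text
t: 16.5
eef_pos: [0.677, -0.1302, 0.0151]
orientation: [0.737, 0.675, -0.0, -0.0]
wrist_force: [-0.4, -0.8, -0.3]
width: 0.0296
```

```bash
python3 - <<'E'
from h import *
s=ctrl.observe();print(s["eef_pos"],s["wrist_force"],s["moment"],s["width"],s["t"])
E
```

```text
[ 0.67700946 -0.13020819  0.01510778] [-0.35730745 -0.78466859 -0.34349755] [-0.10855828  0.03359882 -0.04532302] 0.029559891211180456 16.5
```

Now unloaded; release and rise.

Request:
send_rows(
  commands=[0, 0, 0, 0, 4.4, 0, 0, 0, 0, 4.4, 0, 0, 0, 0, 4.4, 0, 0, -3, 0, 4.4, 0, 0, -7, 0, 4.4, 0, 0, -11, 0, 4.4, 0, 0, -14, 0, 4.4, 0, 0, -14, 0, 4.4],
)

```text
t: 17.3
eef_pos: [0.6794, -0.1312, 0.1607]
orientation: [0.737, 0.675, 0.002, 0.003]
wrist_force: [-0.6, -1.4, 0.2]
width: 0.0441
```

```bash
python3 - <<'E'
from h import *
s=ctrl.observe();print(s["eef_pos"],s["width"],s["t"])
go(.5,-.21,.15,0)
E
```

```text
[ 0.67938053 -0.1312329   0.16067744] 0.04408548212045406 17.3
cm [ -9.42 -17.19   0.95] turn -5.03 jaw now -5.03 tilt [ 0.41 -0.05]
```

Request:
send_rows(
  commands=[-3, -4, 0, -2, 4.4, -6, -8, 0, -5, 4.4, -9, -11.2, 0, -5, 4.4, -9, -11.2, 0, -5, 4.4, -9, -11.2, 0, -5, 4.4, -9, -11.2, 0, -5, 4.4],
)

```text
t: 17.9
eef_pos: [0.5586, -0.2089, 0.1553]
orientation: [0.707, 0.707, 0.0, -0.0]
wrist_force: [-0.3, -0.5, 0.5]
width: 0.0441
```

```bash
python3 - <<'E'
from h import *
ctrl.camera("top")
s=ctrl.observe();c=ctrl.camera("wrist");print(s["eef_pos"],s["wrist_force"],s["width"],s["t"])
cv2.imwrite("pics/w8.png",cv2.resize(c["image"][0:235,110:480,::-1],None,fx=2,fy=2,interpolation=cv2.INTER_CUBIC))
import pickle;pickle.dump((s,c),open("w8.pkl","wb"))
E
```

```text
[ 0.55867697 -0.20876025  0.15518849] [0.21693577 0.19022429 1.1441336 ] 0.044144826033949716 17.95
```

View pics/w8.png

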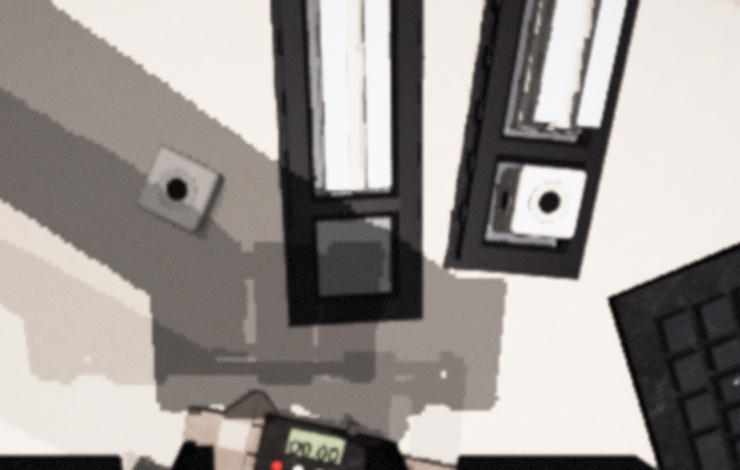

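```bash
python3 - <<'E'
from h import *
import pickle;s,c=pickle.load(open("w8.pkl","rb"));E=T_wrist(s,c)
im=c["image"][:,:,::-1]
a=im[75:125,340:410];b=im[65:120,170:230];
cv2.imwrite("pics/w8z.png",np.hstack([cv2.resize(a,(400*7//5,400),interpolation=cv2.INTER_CUBIC)]))
cv2.imwrite("pics/w8y.png",cv2.resize(b,None,fx=8,fy=8,interpolation=cv2.INTER_CUBIC))
print(cast(c,E,np.array([(549,203)])/2+[110,0],.033)*1000)
print(cast(c,E,np.array([(177,189)])/2+[110,0],.03)*1000)
print("floor long",[cast(c,E,np.array([p])/2+[110,0],.003)[0,:2].round(4).tolist() for p in((316,219),(391,216),(395,294),(319,297))])
E
```

```text
[[ 678.21803755 -129.51272751   33.        ]]
[[ 508.09012954 -123.51819839   30.        ]]
floor long [[0.5732, -0.1369], [0.6113, -0.1354], [0.6153, -0.1749], [0.5754, -0.1765]]
```

View pics/w8z.png

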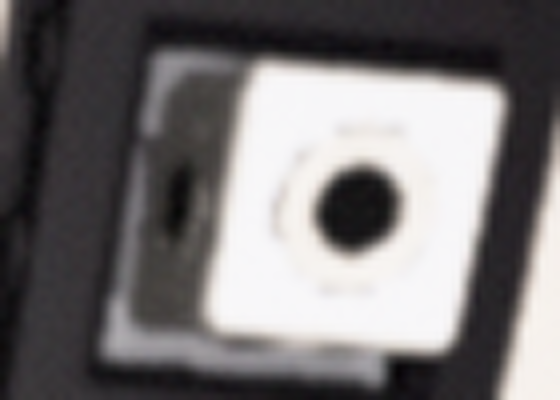

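View pics/w8y.png

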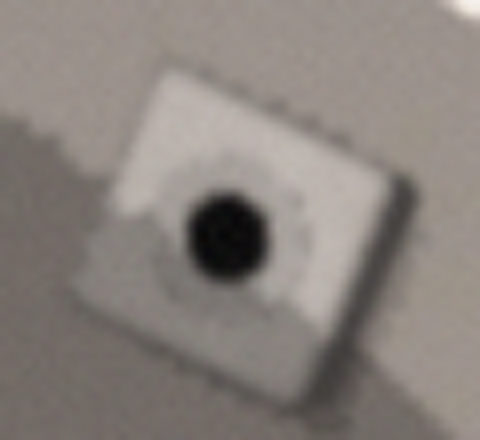

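```bash
python3 - <<'E'
from h import *
import pickle;s,c=pickle.load(open("w8.pkl","rb"));E=T_wrist(s,c)
p=cast(c,E,np.array([(170,70),(390,180),(295,405),(78,290)])/8+[170,65],.03)[:,:2]*1000
print(p.mean(0),cv2.minAreaRect(p.astype(np.float32)),[np.degrees(np.arctan2(*(p[(i+1)%4]-p[i])[::-1])).round(1) for i in range(4)])
go(.508,-.1236,.0118,-25)
E
```

```text
[ 508.69361622 -123.72872706] ((508.4781188964844, -123.90131378173828), (27.57059097290039, 27.63373374938965), 64.41056060791016) [np.float64(-25.6), np.float64(-115.5), np.float64(152.3), np.float64(63.3)]
cm [ 8.54 -5.04 14.34] turn 25.1 jaw now 0.1 tilt [-0.02 -0.02]
```

Request:
send_rows(
  commands=[4, -2.5, 0, 8, 4.4, 8.5, -5, 2, 16, 4.4, 8.5, -5, 5, 25.8, 4.4, 8.5, -5, 8.5, 25.8, 4.4, 8.5, -5, 12, 25.8, 4.4, 8.5, -5, 13.8, 25.8, 4.4, 8.5, -5, 14.3, 25.8, 4.4, 8.5, -5, 14.3, 25.8, 4.4, 8.5, -5, 14.3, 25.8, 4.4],
)

```text
t: 18.9
eef_pos: [0.5087, -0.1251, 0.0135]
orientation: [0.847, 0.531, 0.0, 0.001]
wrist_force: [-1.0, -0.1, 0.1]
width: 0.044
```

```bash
python3 - <<'E'
from h import *
s=ctrl.observe();print(s["eef_pos"],s["wrist_force"],s["width"],s["t"])
go(.508,-.1236,.0118,-25.8)
E
```

```text
[ 0.50873811 -0.12512862  0.01353542] [-0.95242704 -0.13209275  0.09539035] 0.044033701204764374 18.9
cm [ 0.11 -0.13  0.17] turn -0.0 jaw now -25.8 tilt [ 0.07 -0.03]
```

Request:
send_rows(
  commands=[0.1, -0.1, 0.1, 0, 4.4, 0.1, -0.1, 0.1, 0, 2.5, 0.1, -0.1, 0.1, 0, 2.5, 0.1, -0.1, 0.1, 0, 2.5, 0.1, -0.1, 0.1, 0, 2.5, 0.1, -0.1, 0.1, 0, 2.5],
)

```text
t: 19.5
eef_pos: [0.5075, -0.1235, 0.0119]
orientation: [0.847, 0.531, 0.0, -0.0]
wrist_force: [-1.8, 2.0, 6.1]
width: 0.0296
```

Request:
send_rows(
  commands=[0, 0, -3, 0, 2.5, 0, 0, -7, 0, 2.5, 0, 0, -9, 0, 2.5, 0, 0, -9, 0, 2.5, 0, 0, -9, 0, 2.5],
)

```text
t: 20.0
eef_pos: [0.5073, -0.1232, 0.1012]
orientation: [0.847, 0.532, 0.0, -0.0]
wrist_force: [-0.2, -0.5, -0.9]
width: 0.0298
```

```bash
python3 - <<'E'
from h import *
s=ctrl.observe();print(s["eef_pos"],s["wrist_force"],s["width"],s["t"])
go(.593,-.156,.05,3.3)
E
```

```text
[ 0.50725968 -0.12316195  0.10121653] [-0.22843017 -0.47347076 -0.87350799] 0.029831564312856926 20.0
cm [0.77 9.15 5.12] turn -29.08 jaw now -25.78 tilt [0.01 0.03]
```

Request:
send_rows(
  commands=[0.2, 3, 0, -8, 2.5, 0.5, 6, 0, -16, 2.5, 0.8, 9, 0, -24, 2.5, 0.8, 9.2, 0, -29, 2.5, 0.8, 9.2, 3, -29, 2.5, 0.8, 9.2, 5, -29, 2.5, 0.8, 9.2, 5, -29, 2.5, 0.8, 9.2, 5, -29, 2.5],
)

```text
t: 20.8
eef_pos: [0.5927, -0.1567, 0.0506]
orientation: [0.687, 0.726, -0.001, -0.001]
wrist_force: [0.6, -0.1, -0.9]
width: 0.0295
```

```bash
python3 - <<'E'
from h import *
ctrl.camera("top")
s=ctrl.observe();c=ctrl.camera("wrist");print(s["eef_pos"],s["wrist_force"],s["width"],s["t"])
go(.593,-.156,.0153,3.3)
cv2.imwrite("pics/w9.png",cv2.resize(c["image"][:,:,::-1],None,fx=1.5,fy=1.5,interpolation=cv2.INTER_CUBIC))
import pickle;pickle.dump((s,c),open("w9.pkl","wb"))
E
```

```text
[ 0.59348098 -0.15679389  0.05157413] [-0.15310678 -0.15795978 -1.19683559] 0.029846220427830323 20.85
cm [ 0.08 -0.09  3.69] turn -0.13 jaw now 3.17 tilt [ 0.04 -0.02]
```

View pics/w9.png

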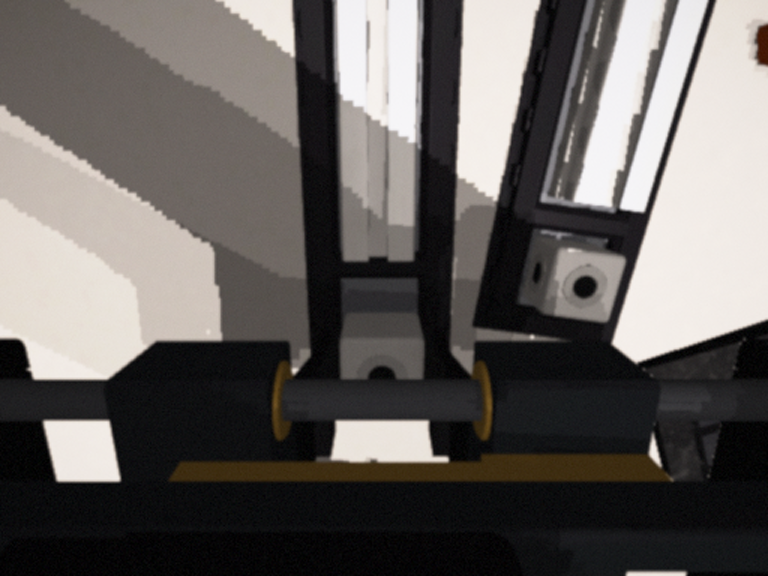

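Request:
send_rows(
  commands=[0.1, -0.1, 1.5, 0, 2.5, 0.1, -0.1, 2.6, 0, 2.5, 0.1, -0.1, 3.2, 0, 2.5, 0.1, -0.1, 3.5, 0, 2.5, 0.1, -0.1, 3.5, 0, 2.5, 0.1, -0.1, 3.5, 0, 2.5, 0.1, -0.1, 3.5, 0, 2.5],
)

```text
t: 21.6
eef_pos: [0.5929, -0.1556, 0.017]
orientation: [0.687, 0.726, 0.0, 0.0]
wrist_force: [0.5, -0.4, -1.5]
width: 0.0298
```

```bash
python3 - <<'E'
from h import *
s=ctrl.observe();print(s["eef_pos"],s["wrist_force"],s["moment"],s["width"],s["t"])
E
```

```text
[ 0.59286919 -0.15563406  0.01697019] [ 0.50730604 -0.44070224 -1.52972025] [-0.07717495  0.02049308 -0.00386322] 0.02979401246259 21.6
```

Request:
send_rows(
  commands=[0, 0, 0.1, 0, 2.5, 0, 0, 0.1, 0, 2.5, 0, 0, 0.1, 0, 2.5, 0, 0, 0.1, 0, 4.4, 0, 0, 0.1, 0, 4.4, 0, 0, 0.1, 0, 4.4],
)

```text
t: 22.2
eef_pos: [0.5927, -0.1555, 0.0157]
orientation: [0.687, 0.726, 0.0, 0.0]
wrist_force: [-0.1, 0.4, -0.2]
width: 0.0417
```

Request:
send_rows(
  commands=[0, 0, -3, 0, 4.4, 0, 0, -7, 0, 4.4, -2, 0, -11, 0, 4.4, -5, -2, -14, 0, 4.4, -8, -3, -14, 0, 4.4, -8, -3, -14, 0, 4.4, -8, -3, -14, 0, 4.4, -8, -3, -14, 0, 4.4],
)

```text
t: 23.0
eef_pos: [0.5674, -0.2358, 0.155]
orientation: [0.687, 0.727, 0.0, -0.0]
wrist_force: [0.5, -0.4, 0.1]
width: 0.0439
```

```bash
python3 - <<'E'
from h import *
ctrl.camera("top")
s=ctrl.observe();c=ctrl.camera("wrist");t=ctrl.camera("top");d=ctrl.camera("side");print(s["eef_pos"],s["wrist_force"],s["width"],s["t"])
cv2.imwrite("pics/w10.png",cv2.resize(c["image"][0:235,110:480,::-1],None,fx=2,fy=2,interpolation=cv2.INTER_CUBIC))
cv2.imwrite("pics/s10.png",cv2.resize(d["image"][170:300,130:350,::-1],None,fx=3.5,fy=3.5,interpolation=cv2.INTER_CUBIC))
cv2.imwrite("pics/t10.png",cv2.resize(t["image"][105:275,145:385][:,:,::-1],None,fx=3.3,fy=3.3,interpolation=cv2.INTER_CUBIC))
E
```

```text
[ 0.56743907 -0.23561033  0.15497605] [-0.57675188  0.25586651 -0.13030401] 0.04411840359191344 23.05
```

View pics/w10.png

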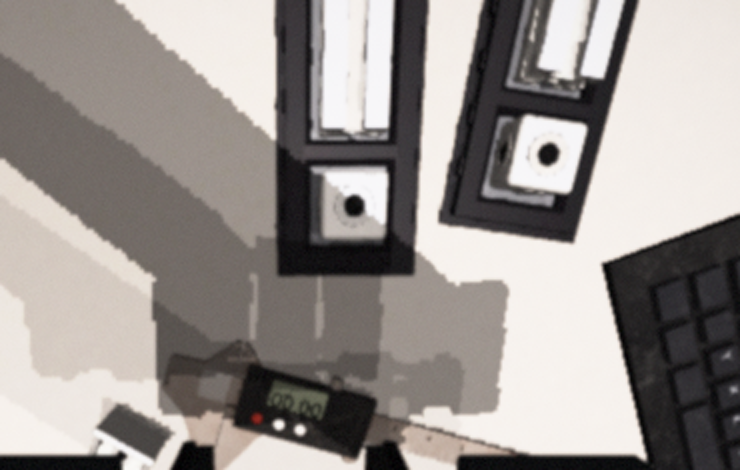

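View pics/s10.png

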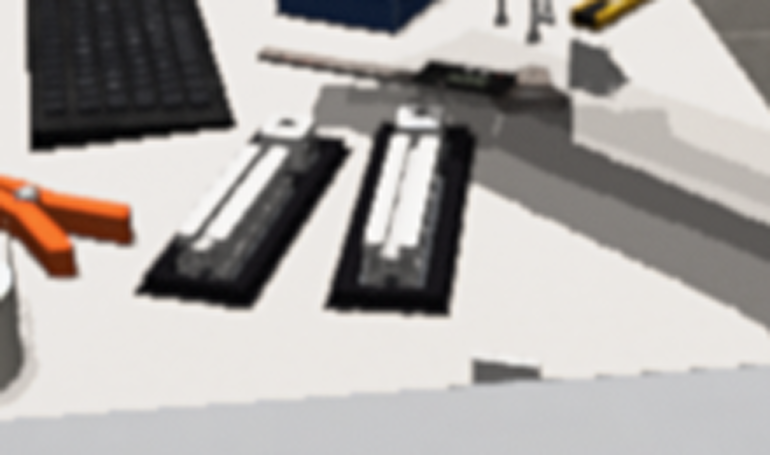

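View pics/t10.png

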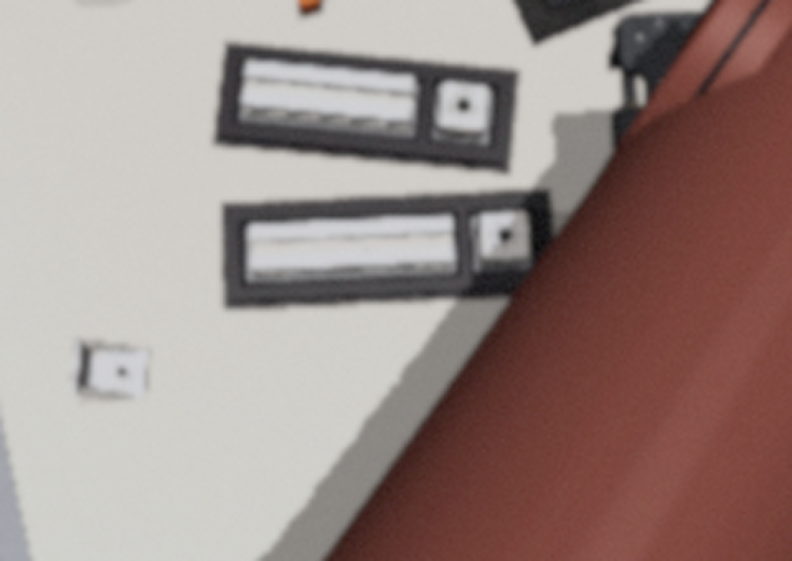

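All four parts lie inside their pockets in both the top and wrist views. The brackets look the same as at the start, so I'm handing in.

```bash
python3 - <<'E'
from h import *
s=ctrl.observe();print(s["t"],s["wrist_force"]);print(ctrl.sign_off())
E
```

```text
23.2 [0.16953342 0.0545345  1.0589912 ]
the job is handed in; nothing more can be done
None
```

Both kits are complete. The 130 mm profile is in the longer tray, the 110 mm profile is in the shorter tray, and each square pocket holds one cube. I handed the job in at 23.2 s of the 80 s.

**Last checks:** The final wrist, top and side pictures show all four parts inside their pockets, in line with the trays. The gripper was open and about 15 cm up. Bracket A looks unmoved. Bracket B was only partly in view at the end, but the arm never worked near it.

**Flatness:** I judged this from the release heights and the pictures, since there is no depth reading. I let go with the TCP at 15.0–15.7 mm, which matches a part resting on the pocket floor.

**What disagreed:**
- **Short-tray cube:** it touched down with about 13 N upward and 7.5 N sideways. I eased it about 1 mm before releasing, and it measured at (678, -129.5) mm, as intended.
- **Profile ends:** my check before lowering read about 2 mm off for each profile. That was probably because the camera could see the end faces, and the roughly 2 mm corrections I made stayed well within the pocket clearance.

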